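Set the wax warmer heating

ROBOT

A 6-joint arm with a two-finger parallel gripper is mounted at the origin on the work surface. World frame = base frame: x ahead of the robot, y to its left, z up, the work surface at z = 0. Lengths are in m, angles in rad, forces in N, time in s.
With the tool pointing down it reaches from about 0.325 to 0.9 m from the base axis. Payload 6.1 kg.
Tool frame: the origin (TCP) lies midway between the tips of the shut fingers; the grasp point (between the pads) lies 19 mm behind it; z points along the fingers, y is the line along which they close (so a half turn about z gives the same grasp; the last joint's range is limited). The gripper opens to 85 mm and grips with 20 to 120 N. Pads are 22 mm wide; open, the fingers measure 114 mm over their backs; the gripper's body (76 mm by 85 mm) begins 54 mm behind the grasp point. The pads swing forward as they close: fully open they stand 13 mm farther back than shut.
Start: joints at [1.205, 0.22, 1.526, -0, 1.395, -0.126], TCP at [0.148, 0.607, 0.231] pointing down, gripper open.
Joint ranges: [-2.98, 2.98], [-0.91, 2.08], [0.09, 2.57], [-1.24, 4.39], [0.2, 2.65], [-2.68, 2.68]. Speed limits (rad/s): [2.57, 2.57, 3.01, 3.14, 3.14, 3.14].

INTERFACE

Orientations are given as [roll, pitch, yaw] about the fixed x, y, z axes, in that order (R = Rz(yaw) Ry(pitch) Rx(roll)).
In Python, from plant import movep, move_l, set_joints, gripper_to, hold, inverse_kinematics, observe, get_image, get_calibration, Unreachable, job_done gives the robot as it stands. Calls block until the motion is done:
- movep(position, orientation): joint-space move of the TCP to a pose.
- move_l(position, feed=0.15, rotation=None, max_force=None): straight line of the TCP; rotation=None keeps the orientation; feed is the mean speed in m/s. With max_force (N) it stops when the force on the tool has changed by that much, and returns True; else False.
- set_joints(angles): joint-space move.
- gripper_to(opening, f_grip=None): finger opening in m; f_grip is the grip in N (None keeps the last); returns when the fingers have stopped.
- hold(seconds).
- inverse_kinematics(position, orientation): joint angles nearest the present ones, or None.
- observe(): the state.
- get_image(name): name is "side" or "top"; returns (picture, depth): 384x512x3 uint8, red, green, blue; 384x512 float32, m along the optical axis (not along the pixel's ray), 0 where there is no reading.
- get_calibration(name): a dict with "intrinsics" (3x3 intrinsics, pixels), "dist_coeffs" ([k1, k2, p1, p2, k3] as OpenCV has them; the pictures are not rectified), "world_from_camera" (4x4, takes a point from camera to world coordinates). Camera axes: x right, y down, z forward; pixel columns grow to the right and rows downward; lengths in m; the calibration is good to about 2 mm. A picture is of the moment at which its call begins. get_calibration takes no time and is no camera call.
A pose or a line that the arm cannot do raises Unreachable and nothing moves.
- job_done(): hands the job in; it is judged then, once.
The state is a dict: "time_s": time; "q": joint angles; "joint_velocities": joint speeds; "joint_torque": joint torques, N m; "eef_pos": TCP position; "tcp_rot": TCP orientation; "ft_force": force on the tool from outside, world axes, zero at the start; "torque": the same for the moment, N m; "opening": finger opening in m; "grasp_force": force on a finger pad.
Only numpy, scipy, OpenCV 4.12 (cv2) and the standard library are available. Lean on these libraries where they do the work, as an engineer would, in place of code of your own. Each camera call takes 0.05 s, during which the arm holds its last target. There are 200 camera calls.

TASK

Start the wax warmer heating, using only a fingertip: press the raised rear end of its power rocker (the end away from the robot) down so that it snaps on, and push the bar of its heat dial round clockwise, seen from above, by exactly four clicks from where it stands now, leaving it resting in that click. Do not pinch the dial between the fingers or pick anything up, and leave the pot lid, bottles, bowl and buffer block where they stand.

Things in the scene. Friction and masses are not known exactly. Their poses are not given: they have to be found in the camera images.
- wax_warmer: fixed table-top wax warmer: white case 290 x 210 mm, flat deck 95 mm above the table. Origin on the table under its centre; x points to its back, away from the robot, y to its left. On the deck 102 mm in front of the origin: heat dial 40 mm left, power rocker 50 mm right. The lidded pot is centred 45 mm behind the origin; its lid knob reaches 147 mm above the table
- dial_axis (a point): fixed point on the dial's vertical turning axis, level with the top of its grip (122 mm above the table). The dial: round metal skirt 56 mm across, its top 8 mm above the deck, and across it an upright black bar grip 54 mm long (27 mm each way), its two side faces flat and upright, 50 mm long, 6 mm from the middle line, from the skirt to 24 mm above the deck (a 6 mm wide crest reaches 27 mm)
- dial_pointer (a point): top of the pointer end of the bar grip, 26 mm out from the axis (white line on the crest); turns with the dial: its x axis points outward along the pointer, y to the left of that, z up. At 0 rad the pointer stands at 210 degrees, measured counterclockwise from the warmer's x
- heat_dial (a joint): turn of the heat dial, rad: 0 at the low stop, growing clockwise seen from above (hotter), 4.54 at the high stop. A click stop every 0.349 rad (20 deg) from 0; starts 0 to 3 clicks up (as found up to 0.06 rad off the click; it settles when touched). Leaving a click takes about 0.055 N m (3 N at 20 mm from the axis); past half way (10 deg) it springs ahead by itself into the next click and stays
- power_rocker (a joint): tilt of the power rocker, rad: 0 off (rear end raised, as found), 0.36 on (rear end fully down). It snaps over centre and stays; about 4 N on the rear end tips it
- rocker_rear (a point): the spot to press: on the upper face of the raised rear half of the rocker, 10 mm behind its valley line. The rocker: black V-shaped paddle 27 mm long (along the warmer's x), 20 mm wide, valley 102 mm and raised rear end 107 mm above the table; switched on, the rear half lies level at 102 mm. Bezel 36 x 28 mm, 3 mm above the deck
- pot_lid: spun-aluminium lid with a round black knob in the middle, 160 mm across, 38 mm tall, lying loose on the pot of the warmer (its underside 109 mm above the table); origin at the centre of its underside
- polish_a: nail-polish bottle, 28 mm square glass foot 40 mm tall with a slim black cap, 78 mm tall in all, on the table beside the dial side of the warmer; origin under its centre
- polish_b: a second nail-polish bottle of the same shape, on the table beside the rocker side of the warmer; origin under its centre
- buffer_block: white nail-buffer block 95 x 28 x 28 mm, lying on the table in front of the warmer (between it and the robot); origin under its centre, long axis x
- soak_bowl: round black manicure soaking bowl, 132 mm across, 48 mm tall; origin under its centre
- pump_bottle: pale green lotion bottle with a white pump head, 78 mm across, 174 mm tall; origin under its centre
- remover_bottle: violet remover bottle with a black cap, 54 mm across, 150 mm tall; origin under its centre
- spray_bottle: white trigger spray bottle, 72 mm across, 197 mm tall; origin under its centre
Not all that is in view belongs to the job. Leave any blue or turquoise look-alike of the polish_b alone.

How it is judged:
At the end, for the whole second after the job is handed in: The rocker is on (over 0.3 rad); the dial rests four clicks clockwise of its start (within 8 degrees); the lid lies within 12 mm, and the bottles, bowl and buffer block within 20 mm, of where they stood, none tilted over 0.3 rad (value of joint heat_dial above 1.222 rad and value of joint power_rocker above 0.3 rad and distance of dial_pointer from where it was at the start of the episode between 0.03056 and 0.03612 m and velocity of joint heat_dial between -0.1 and 0.1 rad/s and not (distance of pot_lid from where it was at the start of the episode above 0.012 m or angle between pot_lid's own z axis and vertical above 0.3 rad) and not (distance of polish_a from where it was at the start of the episode above 0.02 m or angle between polish_a's own z axis and vertical above 0.3 rad) and not (distance of polish_b from where it was at the start of the episode above 0.02 m or angle between polish_b's own z axis and vertical above 0.3 rad) and not (distance of buffer_block from where it was at the start of the episode above 0.02 m or angle between buffer_block's own z axis and vertical above 0.3 rad) and not (distance of soak_bowl from where it was at the start of the episode above 0.02 m or angle between soak_bowl's own z axis and vertical above 0.3 rad) and not (distance of pump_bottle from where it was at the start of the episode above 0.02 m or angle between pump_bottle's own z axis and vertical above 0.3 rad) and not (distance of remover_bottle from where it was at the start of the episode above 0.02 m or angle between remover_bottle's own z axis and vertical above 0.3 rad) and not (distance of spray_bottle from where it was at the start of the episode above 0.02 m or angle between spray_bottle's own z axis and vertical above 0.3 rad)); the robot touches nothing.
It fails at once if the dial is pinched: both side faces of its bar are pressed at once (over 1 N each) (contact force between the fingers and heat_dial_c3 above 1 N and contact force between the fingers and heat_dial_c2 above 1 N).
It fails at once if the pot lid is lifted or shoved (over 12 mm), or a bottle, the bowl or the buffer block is picked up or shoved (over 20 mm) or tipped (over 0.3 rad) ((distance of pot_lid from where it was at the start of the episode above 0.012 m or angle between pot_lid's own z axis and vertical above 0.3 rad) or (distance of polish_a from where it was at the start of the episode above 0.02 m or angle between polish_a's own z axis and vertical above 0.3 rad) or (distance of polish_b from where it was at the start of the episode above 0.02 m or angle between polish_b's own z axis and vertical above 0.3 rad) or (distance of buffer_block from where it was at the start of the episode above 0.02 m or angle between buffer_block's own z axis and vertical above 0.3 rad) or (distance of soak_bowl from where it was at the start of the episode above 0.02 m or angle between soak_bowl's own z axis and vertical above 0.3 rad) or (distance of pump_bottle from where it was at the start of the episode above 0.02 m or angle between pump_bottle's own z axis and vertical above 0.3 rad) or (distance of remover_bottle from where it was at the start of the episode above 0.02 m or angle between remover_bottle's own z axis and vertical above 0.3 rad) or (distance of spray_bottle from where it was at the start of the episode above 0.02 m or angle between spray_bottle's own z axis and vertical above 0.3 rad)).
It also fails if it takes over 48 s, if anything falls off the work surface, if the arm or the gripper's body presses on something with over 40 N, if the wrist force passes 120 N, or if a joint passes its speed limit or range.

## Working session

There is one attempt and no reset: what is moved stays moved. The work goes in short steps, each a Python script; the robot and the scene stay as the last script left them, time stands still between calls to the robot, and variables do not carry over. Pictures are saved under pics/ and viewed, at most 10 in all, crops included, and the job is handed in when it is done.

```bash
mkdir -p pics; ls; cat > h.py <<'E'
import numpy as np, cv2
from plant import *
def cloud(name):
    im,d=get_image(name); c=get_calibration(name)
    K=np.array(c["intrinsics"]);D=np.array(c["dist_coeffs"]);T=np.array(c["world_from_camera"])
    h,w=d.shape; u,v=np.meshgrid(np.arange(w),np.arange(h))
    p=cv2.undistortPoints(np.stack([u,v],-1).reshape(-1,1,2).astype(np.float64),K,D).reshape(h,w,2)
    P=np.concatenate([p*d[...,None],d[...,None]],-1)
    W=P@T[:3,:3].T+T[:3,3]; W[d==0]=np.nan
    return im,d,W
E
python3 - <<'E'
from h import *
for n in("top","side"):
    im,d,W=cloud(n); np.savez(f"{n}0.npz",im=im,W=W); cv2.imwrite(f"pics/{n}0.png",im[...,::-1])
    c=get_calibration(n); print(n,np.round(c["world_from_camera"],3).tolist(),np.round(c["intrinsics"],1).tolist())
print(observe())
E
```

```text
pics
top [[-0.052, -0.976, 0.211, 0.202], [-0.999, 0.051, -0.01, 0.014], [-0.001, -0.211, -0.977, 1.722], [0.0, 0.0, 0.0, 1.0]] [[489.8, 0.0, 255.9], [0.0, 489.8, 194.3], [0.0, 0.0, 1.0]]
side [[0.674, -0.391, 0.627, -0.09], [-0.739, -0.382, 0.555, -0.578], [0.022, -0.837, -0.546, 0.665], [0.0, 0.0, 0.0, 1.0]] [[347.2, 0.0, 259.0], [0.0, 347.2, 196.2], [0.0, 0.0, 1.0]]
{'time_s': 0.1, 'q': array([ 1.20489231e+00,  2.21160672e-01,  1.52752720e+00,  1.09176367e-05,
        1.39473993e+00, -1.26116553e-01]), 'joint_velocities': array([-2.34702154e-04, -8.36398309e-04, -3.31961587e-03,  2.39437467e-05,
       -1.53139557e-03,  9.80566916e-04]), 'joint_torque': array([ 5.39093890e-04, -4.98239243e+01, -3.90547836e+01, -2.31313843e-04,
        5.52289319e-03,  2.09427100e-05]), 'eef_pos': array([0.14823911, 0.60657699, 0.23028422]), 'tcp_rot': array([-3.13977343e+00, -2.41489386e-04,  2.90180305e+00]), 'ft_force': array([-0.06912368,  0.34550989, -0.28175453]), 'torque': array([0.03153869, 0.01352292, 0.00422372]), 'grasp_force': 0.0, 'opening': 0.08527721438390748}
```

View pics/top0.png

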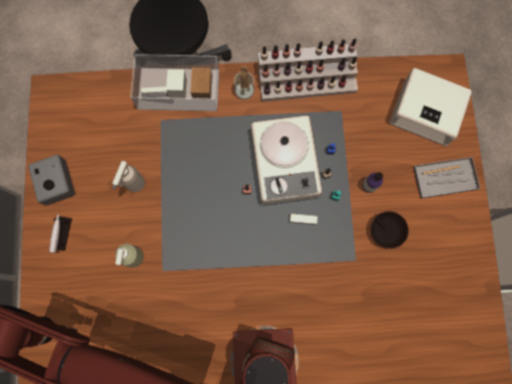

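View pics/side0.png

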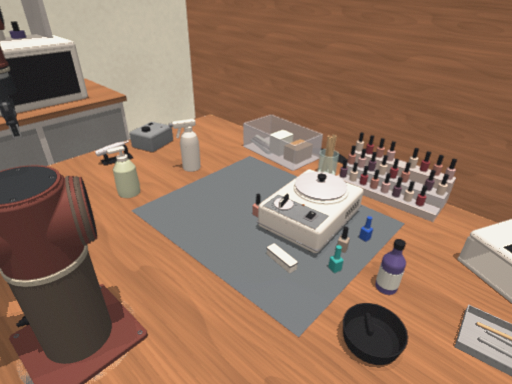

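Top view: warmer at about (285,160), dial at (279,185), rocker at (305,183), polish_a red at (247,189), polish_b at (327,173). Blue (331,149) and teal (336,195) bottles are the look-alikes. Next I fit the warmer pose and enlarge the dial.

```bash
python3 - <<'E'
from h import *
res={}
for n in("top","side"):
    z=np.load(n+"0.npz"); im,W=z["im"],z["W"]
    m=(abs(W[...,2]-0.095)<0.006)&(W[...,0]>0.4)&(W[...,0]<1.1)&(abs(W[...,1])<0.3)&(im.min(-1)>110)
    k,l,s,c=cv2.connectedComponentsWithStats(m.astype(np.uint8)); b=1+np.argmax(s[1:,4]); m=l==b
    P=W[m]; r=cv2.minAreaRect((P[:,:2]*1000).astype(np.float32)); print(n,len(P),r,np.median(P[:,2]), s[b])
    # lid knob
    k=(W[...,2]>0.138)&(W[...,2]<0.155)&(np.linalg.norm(W[...,:2]-np.array(r[0])/1000,axis=-1)<0.1)
    print("knob",W[k].mean(0),k.sum())
a=[]
for n,(x,y,w,h) in {"top":(240,165,100,45),"side":(250,180,100,60)}.items():
    im=np.load(n+"0.npz")["im"][y:y+h,x:x+w]
    a.append(cv2.resize(im,(800,int(800*h/w)),interpolation=cv2.INTER_CUBIC)[:300 if 0 else 480])
o=np.vstack(a); o=cv2.resize(o,None,fx=.7,fy=.7); cv2.imwrite("pics/crop1.png",o[...,::-1]); print(o.shape)
E
```

```text
top 2249 ((681.3067626953125, -112.62860107421875), (287.8728942871094, 206.71682739257812), 4.863874435424805) 0.09431283748515562 [ 251  116   71   85 2249]
knob [ 0.72531208 -0.10770004  0.14485662] 57
side 2026 ((682.4812622070312, -112.47579956054688), (286.5668029785156, 206.4874725341797), 4.0836567878723145) 0.09404588227085292 [ 259  178  104   55 2026]
knob [ 0.7206504  -0.11004229  0.14407115] 48
(588, 560, 3)
```

View pics/crop1.png

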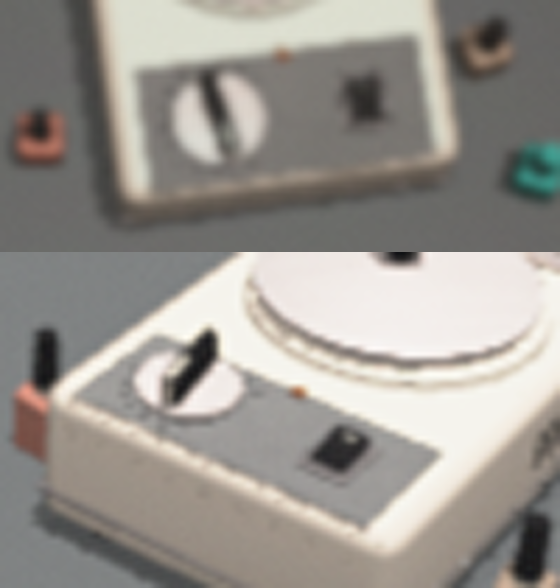

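Crops: the dial bar's white-marked end points toward the robot and slightly right (top px about (281,191)). The rocker is at top (305,183) with its rear end raised. Next I refine the dial axis, bar angle and rocker from both views.

```bash
cat >> h.py <<'E'
C=np.array([.682,-.1125]); YAW=np.radians(4.6)
R2=np.array([[np.cos(YAW),-np.sin(YAW)],[np.sin(YAW),np.cos(YAW)]])
def w2(x,y): return C+R2@np.array([x,y])
def local(W): return (W[...,:2]-C)@R2
def bar(im,W):
    L=local(W)-np.array([-.102,.040])
    m=(W[...,2]>.108)&(W[...,2]<.13)&(np.hypot(L[...,0],L[...,1])<.036)
    P=L[m]; c=P.mean(0); w,v=np.linalg.eigh(np.cov((P-c).T)); a=np.degrees(np.arctan2(v[1,1],v[0,1]))%180
    return m.sum(),np.round(c*1000,1),round(a,1),np.round(np.sqrt(w)*1000,1)
E
python3 - <<'E'
from h import *
for n in("top","side"):
    z=np.load(n+"0.npz"); im,W=z["im"],z["W"]; L=local(W)
    print(n,"bar",bar(im,W))
    l=L-np.array([-.102,.040]); m=(W[...,2]>.098)&(W[...,2]<.108)&(im.min(-1)>130)&(np.hypot(l[...,0],l[...,1])<.04)
    print("skirt",m.sum(),cv2.minEnclosingCircle((l[m]*1000).astype(np.float32)))
    l=L-np.array([-.102,-.05]); m=(W[...,2]>.08)&(im.max(-1)<70)&(abs(l).max(-1)<.03)
    print("rocker",m.sum(),l[m].mean(0)*1000,(l[m].min(0)+l[m].max(0))*500,W[m][:,2].min(),W[m][:,2].max())
    m=(W[...,2]>.138)&(W[...,2]<.155)&(abs(L).max(-1)<.1); print("knob",L[m].mean(0)*1000)
    l=L-np.array([-.102,.040]); d=(im.max(-1)<75)&(W[...,2]>.1)&(np.hypot(l[...,0],l[...,1])<.032)
    P=l[d];c=P.mean(0);w,v=np.linalg.eigh(np.cov((P-c).T));print("dark bar",d.sum(),c*1000,np.degrees(np.arctan2(v[1,1],v[0,1])))
for q in [(w2(-.102,.04),1.82),(w2(-.102,.04),.4),(w2(-.09,-.05),.08)]:
    print(q, inverse_kinematics([*q[0],.11],[np.pi,0,q[1]]))
E
```

```text
top bar (np.int64(68), array([-0.7, -0. ]), np.float64(13.6), array([ 6.7, 14.6]))
skirt 115 ((-0.023991912603378296, -1.9030354022979736), 28.961294174194336)
rocker 31 [ 1.13327329 -0.89060476] [ 1.27601799 -1.05859838] 0.09469639943591646 0.1128401876239844
knob [43.55751965  1.31091454]
dark bar 16 [10.30796061  1.81812532] -171.73896204373577
side bar (np.int64(72), array([-3.7, -1.9]), np.float64(8.4), array([ 3.5, 17.1]))
skirt 121 ((-0.1374495029449463, 0.2139938324689865), 28.653030395507812)
rocker 37 [-0.84563064 -1.16920317] [-1.03095808 -0.94072543] 0.0991927730133858 0.10449857845441157
knob [38.72300599 -0.64992739]
dark bar 35 [-0.65063236 -3.9291191 ] -167.69655140970076
(array([ 0.5771206 , -0.08080914]), 1.82) [-0.27440668  0.23672837  1.74603239  0.          1.1588319  -0.52361036]
(array([ 0.5771206 , -0.08080914]), 0.4) [-2.74406683e-01  2.36728370e-01  1.74603239e+00 -4.44089210e-16
  1.15883190e+00  8.96389644e-01]
(array([ 0.59629985, -0.16955685]), 0.08) [-4.04165360e-01  3.18801080e-01  1.64480390e+00 -4.44089210e-16
  1.17798768e+00  1.08663097e+00]
```

```bash
python3 - <<'E'
from h import *
gripper_to(0.0)
move_l([0.148,0.607,0.32],feed=.2)
r=w2(-.102+.0135,-.051); o=[np.pi,0,YAW]
movep([*r,.30],o)
move_l([*r,.135],feed=.15)
hit=move_l([*r,.1015],feed=.02,max_force=15)
s=observe(); print(hit,s["eef_pos"],s["ft_force"],s["opening"],s["time_s"])
move_l([*r,.16],feed=.12)
print(observe()["time_s"])
# go beside the dial, high
th=np.radians(190)+YAW; psi=th-np.pi/2
ax=w2(-.102,.040); p=np.array([np.cos(th),np.sin(th)]); n=np.array([np.cos(psi),np.sin(psi)])
t=ax+.020*p-(.006+.011+.008)*n
movep([*t,.16],[np.pi,0,psi])
im,d,W=cloud("side"); cv2.imwrite("pics/side1.png",cv2.resize(im[150:260,230:400],(765,495),interpolation=cv2.INTER_CUBIC)[...,::-1])
print(t,observe()["eef_pos"],observe()["time_s"],bar(im,W))
E
```

```text
False [ 0.59771547 -0.17043729  0.10180513] [-3.02166538  0.54315083  5.99434454] -4.1670899422679746e-05 7.675
8.3167
[ 0.56406815 -0.11004325] [ 0.56398077 -0.11012795  0.1596994 ] 9.85 (np.int64(72), array([-3.6, -1.8]), np.float64(8.2), array([ 3.6, 17. ]))
```

View pics/side1.png

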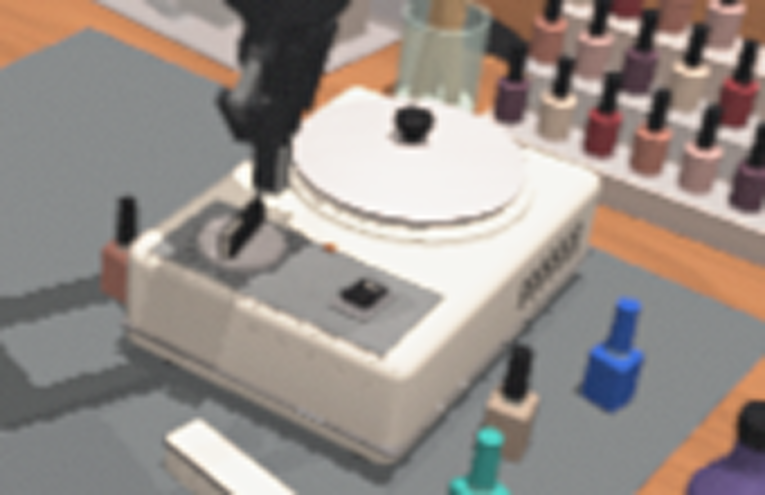

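The rocker's front end now stands up, so it snapped on. Next I lower beside the bar, touch it, and follow the arc for three clicks first.

```bash
cat >> h.py <<'E'
AX=w2(-.102,.040)
def pose(deg,off,r=.020):  # deg = bar turn from 190; off = lateral distance of TCP behind the bar middle line
    th=np.radians(190-deg)+YAW; psi=th-np.pi/2
    p=np.array([np.cos(th),np.sin(th)]); n=np.array([np.cos(psi),np.sin(psi)])
    return AX+r*p-off*n,[np.pi,0,psi],n
def st(tag,off):
    s=observe(); print(tag,round(s["time_s"],2),np.round(s["ft_force"],1),np.round(s["eef_pos"],4))
E
python3 - <<'E'
from h import *
t,o,n=pose(0,.025)
move_l([*t,.109],feed=.06); st("down",0)
e=pose(0,.013)[0]
hit=move_l([*e,.109],feed=.01,max_force=1.8)
s=observe(); off=-(s["eef_pos"][:2]-AX)@n; print(hit,"off",off); st("touch",0)
if hit and .012<off<.022:
    open("off","w").write(str(off))
    for d in range(5,61,5):
        t,o,n=pose(d,off); move_l([*t,.109],feed=.02,rotation=o,max_force=25); st(d,off)
    t,o,n=pose(60,off+.004); move_l([*t,.109],feed=.03)
    for c in("side","top"):
        im,d,W=cloud(c); print(c,bar(im,W)); cv2.imwrite(f"pics/{c}2.png",cv2.resize(im[150:260,230:400],(765,495),interpolation=cv2.INTER_CUBIC)[...,::-1])
E
```

```text
down 10.85 [-0.9 -0.6 -0.1] [ 0.5644 -0.1102  0.1095]
True off 0.017373931797327047
touch 11.64 [ 0.5 -1.4  1.8] [ 0.562  -0.1027  0.1087]
5 11.89 [ 2.1 -5.  -1.1] [ 0.5607 -0.1024  0.1089]
10 12.16 [ 0.1  0.4 -0. ] [ 0.5583 -0.0995  0.1087]
15 12.43 [-0.2 -0.4  0.1] [ 0.5569 -0.0977  0.1089]
20 12.69 [ 0.6 -0.2 -0.3] [ 0.5556 -0.0962  0.109 ]
25 12.96 [ 1.2 -2.2 -0.6] [ 0.5545 -0.0947  0.1091]
30 13.22 [-0.7 -0.8 -0.1] [ 0.5532 -0.0922  0.109 ]
35 13.49 [ 0.1  0.5 -0. ] [ 0.5523 -0.0899  0.1089]
40 13.76 [-1.2  0.8  0.1] [ 0.5517 -0.0879  0.109 ]
45 14.03 [ 1.3 -2.4 -0.4] [ 0.5512 -0.0861  0.1091]
50 14.29 [-0.1 -1.1  0.8] [ 0.5508 -0.0834  0.109 ]
55 14.56 [0.5 0.3 0.6] [ 0.5506 -0.0808  0.1089]
60 14.82 [-0.8  0.2  0.1] [ 0.5508 -0.0787  0.109 ]
side (np.int64(74), array([-0.5, -9. ]), np.float64(169.5), array([ 6. , 14.7]))
top (np.int64(0), array([nan, nan]), np.float64(nan), array([nan, nan]))h.py:18: RuntimeWarning: Mean of empty slice.
  P=L[m]; c=P.mean(0); w,v=np.linalg.eigh(np.cov((P-c).T)); a=np.degrees(np.arctan2(v[1,1],v[0,1]))%180
  ret = um.true_divide(
  avg = a.mean(axis, **keepdims_kw)
h.py:18: RuntimeWarning: Degrees of freedom <= 0 for slice
  P=L[m]; c=P.mean(0); w,v=np.linalg.eigh(np.cov((P-c).T)); a=np.degrees(np.arctan2(v[1,1],v[0,1]))%180
  c *= np.true_divide(1, fact)
  c *= np.true_divide(1, fact)
```

View pics/side2.png

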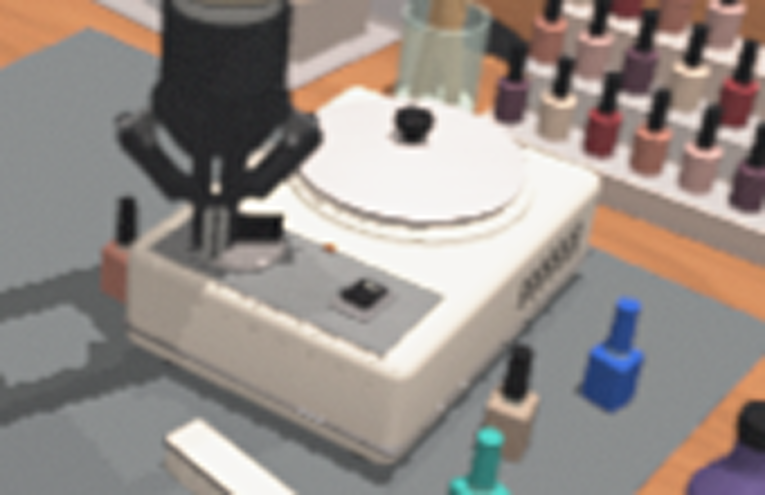

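Forces peaked at 5, 25 and 45° and dropped at 10, 30 and 50°, so three clicks have passed. The finger stands just behind the bar's pointer end. Now the fourth click, then back off, rise and check.

```bash
python3 - <<'E'
from h import *
off=float(open("off").read())
for d in (60,64,68,72,76):
    t,o,n=pose(d,off); move_l([*t,.109],feed=.02,rotation=o,max_force=25); st(d,off)
t,o,n=pose(76,off+.010); move_l([*t,.109],feed=.05)
move_l([*t,.22],feed=.15)
movep([.40,.10,.30],o); hold(.3)
for c in("side","top"):
    im,d,W=cloud(c); np.savez(c+"3.npz",im=im,W=W); print(c,bar(im,W))
    if c=="side": cv2.imwrite(f"pics/{c}3.png",cv2.resize(im[150:260,230:400],(765,495),interpolation=cv2.INTER_CUBIC)[...,::-1])
    L=local(W); 
    for nm in ("0","3"):
        z=np.load(c+nm+".npz"); l=local(z["W"])-np.array([-.102,-.05]); Z=z["W"][...,2]
        for a,b in((-.012,-.004),(.003,.012)):
            m=(l[...,0]>a)&(l[...,0]<b)&(abs(l[...,1])<.008); print(c,nm,a,np.median(Z[m]).round(4))
st("end",0)
E
```

```text
60 15.56 [-0.8 -0.1  0.3] [ 0.5509 -0.0786  0.109 ]
64 15.81 [ 0.  -0.3  0.4] [ 0.5509 -0.0769  0.109 ]
68 16.06 [-1.5 -3.   0.4] [ 0.5509 -0.0757  0.1089]
72 16.31 [-1.1 -0.6  0. ] [ 0.5517 -0.0732  0.1089]
76 16.56 [ 0.4 -0.3  0.1] [ 0.5526 -0.0713  0.1091]
side (np.int64(98), array([-2.6,  0.1]), np.float64(111.3), array([ 2.5, 15.8]))
side 0 -0.012 0.101
side 0 0.003 0.1033
side 3 -0.012 0.1019
side 3 0.003 0.1012
top (np.int64(69), array([-0. ,  0.3]), np.float64(108.3), array([ 6.3, 15.7]))
top 0 -0.012 0.1009
top 0 0.003 0.1027
top 3 -0.012 0.1028
top 3 0.003 0.1004
end 19.15 [-0.4 -0.8 -0.3] [0.4002 0.0996 0.2997]
```

View pics/side3.png

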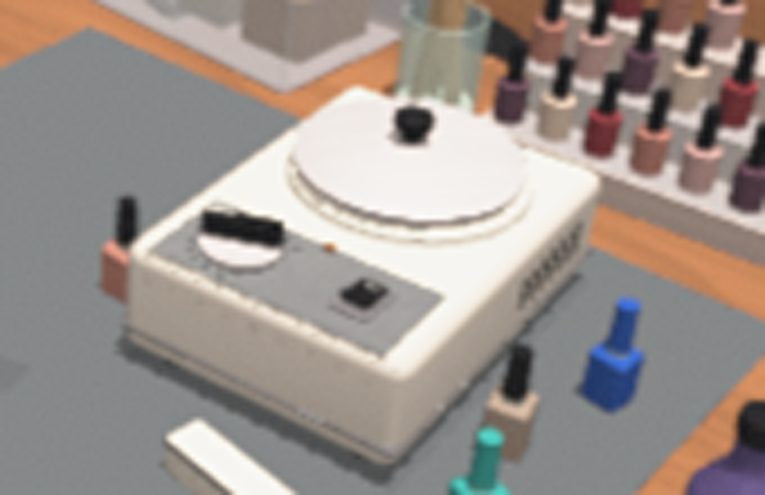

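The bar now lies at about 110° in both views, four clicks from 190°. The rocker's front half is up and its rear half is down, and nothing else has moved.

```bash
python3 -c "
from plant import *
print(job_done())"
```

```text
the job is handed in; nothing more can be done
None
```

I pressed the rocker's rear end down so it snapped on, and pushed the dial four clicks clockwise (bar from about 190° to 110° in both camera views). The bottles, lid and block in view looked undisturbed, and the job is handed in after about 19 s, with no verdict returned.

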